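# Tip the bone balls off the sorting board and dish the checker

## Task

Tip the hinged sorting board by pressing its side paddle, so that the two bone balls roll off into the catch trough of the stand while the ebony checker stays on the board; do not touch the balls. Then take that checker off the board and set it down in the turquoise dish, lowering it in rather than dropping it from above the rim. Leave the dish, the other checker, the dice cup and the bell where they stand.

Things in the scene. Friction and masses are not known exactly. Their poses are not given: they have to be found in the camera images.
- stand: Fixed wooden stand; origin under it at table level. Along its own axes, mm: hinged board, level top 55 high, x -70..70, y -49..75; behind it (y -82..-49) a gutter and a 63 high back lip; front edge y 75 open. Catch trough x -70..70, y 81..145, floor 6, walls 55 high (14 by the board). Hinge along x at y -30. Side paddle, fixed to the board: x -125..-70, y 35..75
- paddle (a point): Where to press: top centre of the brass plate on the board's paddle, 55 mm high, axes as the board's. A damped spring holds the board level; pressed straight down 23 mm here (3 to 8 N) it meets its stop, the board tilted 16 degrees down to the stand's +y. Balls need about 1 s to roll off. Let go, it rises level within 1 s
- bead_a: Bone ball, 24 mm diameter, origin at its centre; starts in the gutter at the back of the board, against the lip, on the +x half of the board
- bead_b: Second bone ball, same as bead_a, also in the gutter, nearer the board's +x end
- checker: Ebony checker, a flat black disc 34 mm in diameter, 10 mm thick, lying flat on the level part of the board on its -x half; origin at the centre of its underside. To pinch it, the clear direction for the fingers is along the stand's y
- dish: Round turquoise ceramic dish, loose, standing on the cabinet top: rim 120 mm across outside and 30 mm high, wall 4 mm, flat inside bottom 5 mm above its underside and about 75 mm across; origin at the centre of its underside, z up
- spare: A second ebony checker, the same size, lying on the cabinet top (not on the board); leave it there. Origin at the centre of its underside
- cup: Inlaid khatam dice cup, 66 mm across and 80 mm high, upright on the cabinet top; leave it. Origin at the centre of its underside
- bell: Brass hand bell, 60 mm across and 77 mm high, upright on the cabinet top; leave it. Origin at the centre of its underside
Mind the look-alikes: they are no part of the job. What is shaped like the checker but green is not meant. What is shaped like the bead_b but green is not meant.

How it is judged:
By the outcome, as a careful person would: the job done as asked, in the order asked, and still so for the second after the job is handed in, with the robot touching nothing.
It also fails if it takes over 45 s, if anything falls off the work surface, if the arm or the gripper's body presses on something with over 40 N, if the wrist force passes 120 N, or if a joint passes its speed limit or range.

## Robot

A 6-joint arm with a two-finger parallel gripper is mounted at the origin on the work surface. World frame = base frame: x ahead of the robot, y to its left, z up, the work surface at z = 0. Lengths are in m, angles in rad, forces in N, time in s.
With the tool pointing down it reaches from about 0.275 to 0.75 m from the base axis. Payload 10.2 kg.
Tool frame: the origin (TCP) lies between the finger pads; the fingertips stand 17 mm ahead of it and the grasp point (between the pads) lies 2 mm behind it; z points along the fingers, y is the line along which they close (so a half turn about z gives the same grasp; the last joint's range is limited). The gripper opens to 88 mm and grips with 3 to 60 N. Pads are 18 mm wide; open, the fingers measure 123 mm over their backs; the gripper's body (75 mm by 187 mm) begins 45 mm behind the grasp point.
Start: joints at [-1.408, 0.313, 1.498, -0, 1.331, -0.223], TCP at [0.198, -0.486, 0.218] pointing down, gripper open.
Joint ranges: [-2.94, 2.94], [-0.97, 2.17], [0.19, 2.56], [-1.23, 4.37], [0.02, 3.11], [-2.88, 2.88]. Speed limits (rad/s): [2.39, 2.39, 3.01, 3.14, 3.14, 3.14].

## Interface

Orientations are given as a unit quaternion [x, y, z, w].
In Python, from rig import bot, eyes, order gives the robot as it stands.
- The arm moves only by the tool move_arm, never from a script. Its argument "moves" is a list of rows, each an object with "delta_pos": the shift along the world's x, y, z in m, a list of three; "twist": the turn, a rotation vector about the world's x, y, z in rad, a list of three; "jaw": the closure in counts, from 0 (fully open) to 255 (shut). In form: [{"delta_pos": [tx, ty, tz], "twist": [wx, wy, wz], "jaw": jaw}, ...]. A call has 1 to 20 rows; each row is the pose to reach, as a shift and turn from the pose commanded when the call began; what a row does not reach only later rows make up. A row lasts 1/10 s, in which the tool goes at most 50 mm and 8.59 degrees, less where a joint would pass 70% of its speed; a pose out of reach is approached as far as the arm can. A call with a gripper value outside its range is refused whole. The fingers move at their own pace and stop on an object; "grip_force" is the grip in N (left out, the last holds). Time passes only in rows, so rows that repeat a pose let the fingers close. It gives the time, the measured TCP pose, the force, the opening and the grip force at its end, in the units of the state.
- bot.get_obs(): the state, without advancing time (a new reading comes with each control period).
- eyes.read_camera(name): name is "scene" or "top" or "wrist"; returns a dict with "color" (420x560x3 uint8, red, green, blue), "depth" (420x560 float32, m along the optical axis (not along the pixel's ray), 0 where there is no reading), "fx", "fy", "cx", "cy" (pixels), "rvec" (rotation vector, rad) and "tvec" (3), from world to camera coordinates, as OpenCV has them. Camera axes: x right, y down, z forward; pixel columns grow to the right and rows downward; lengths in m; the calibration is good to about 2 mm. The wrist camera is an equidistant fisheye: a pixel r from the principal point sees the ray r / f radians off the axis. A picture is of the moment at which its call begins.
- order.hand_in(): hands the job in; it is judged then, once.
The state is a dict: "clock": time; "joint_pos": joint angles; "dq": joint speeds; "tau": joint torques, N m; "tool_pos": TCP position; "eef_rot": TCP orientation; "force": force on the tool from outside, world axes, zero at the start; "ft_torque": the same for the moment, N m; "opening": finger opening in m; "gripper_force": force on a finger pad.
Only numpy, scipy, OpenCV 4.12 (cv2) and the standard library are available. Lean on these libraries where they do the work, as an engineer would, in place of code of your own. Each camera call takes 0.05 s, during which the arm holds its last target. There are 200 camera calls.

## Working session

There is one attempt and no reset: what is moved stays moved. The work goes in short steps, Python scripts to look and compute and a tool call to move; the robot and the scene stay as the last step left them, time stands still between calls to the robot, and variables do not carry over. Pictures are saved under pics/ and viewed, at most 11 in all, crops included, and the job is handed in when it is done.

Besides the shell and the picture viewer there is one more tool, called after "Request:" as a command line: name --argument value ..., lists and objects as JSON in quotes. move_arm: Moves the arm, as the interface text tells. Its arguments: {"type":"object","properties":{"moves":{"type":"array"},"grip_force":{"type":"number"}},"required":["moves"]}

```bash
mkdir -p pics
python3 - <<'E'
from rig import bot,eyes,order
import cv2,numpy as np
for n in("scene","top"):
    c=eyes.read_camera(n); np.savez(f"{n}.npz",**c)
    cv2.imwrite(f"pics/{n}1.png",c["color"][:,:,::-1])
    print(n,c["fx"],c["cx"],c["cy"],c["rvec"],c["tvec"])
print(bot.get_obs())
E
```

```text
scene 545.5195587259101 274.5750412139376 201.23309547106555 [ 1.41103811  2.07086396 -0.9458631 ] [ 0.32628558 -0.26888221  1.504445  ]
top 473.82305340164316 276.24304425575303 204.81503336577322 [ 2.18740624 -2.15516478  0.12770138] [-0.1498494   0.59062755  0.89075721]
{'clock': 0.1, 'joint_pos': array([-1.40843047e+00,  3.13360107e-01,  1.49836294e+00,  1.20960617e-06,
        1.33103144e+00, -2.23419847e-01]), 'dq': array([ 0.00021619, -0.00160532, -0.00264799,  0.00053311, -0.0018548 ,
        0.00020304]), 'tau': array([ 2.27773373e-03, -4.02808571e+01, -2.52645332e+01,  6.95662061e-02,
        3.42364213e-02, -6.51520463e-05]), 'tool_pos': array([ 0.19748802, -0.48616525,  0.217635  ]), 'eef_rot': array([ 9.81453648e-01,  1.91698720e-01,  1.83181322e-05, -5.80631399e-04]), 'force': array([ 0.51781974,  0.44901439, -0.10039177]), 'ft_torque': array([0.01766161, 0.01083184, 0.01941647]), 'gripper_force': 0.0, 'opening': 0.08806103013343532}
```

View pics/scene1.png

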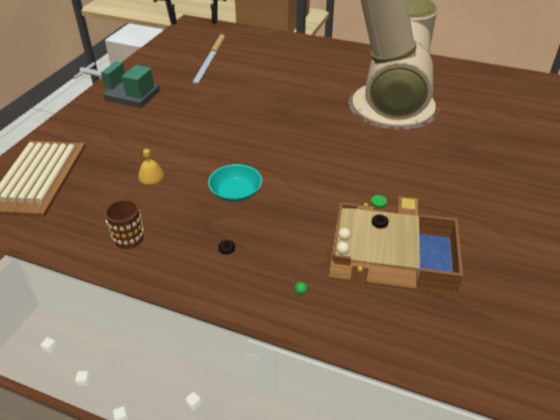

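View pics/top1.png

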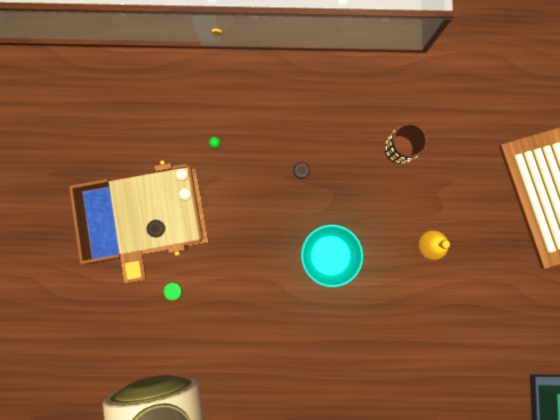

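The top view shows the stand at left with its trough to the left: balls at (181,174) and (184,194), the black checker on the board at (156,228), and the brass paddle at (133,270). The dish is at (332,255), the spare checker at (302,170), the cup at (405,145) and the bell at (433,245). The green look-alikes are at (172,291) and (214,142).

```bash
cat > h.py <<'E'
import numpy as np,cv2
def pose(c):
    R=cv2.Rodrigues(np.asarray(c["rvec"],float))[0]; t=np.asarray(c["tvec"],float).ravel(); return R,t
def ray(c,u,v,z):
    R,t=pose(c); d=R.T@np.array([(u-c["cx"])/c["fx"],(v-c["cy"])/c["fy"],1]); o=-R.T@t
    return o+d*(z-o[2])/d[2]
def proj(c,p):
    R,t=pose(c); q=R@np.asarray(p,float)+t; return c["fx"]*q[0]/q[2]+c["cx"],c["fy"]*q[1]/q[2]+c["cy"]
def blobs(c,lo,hi,amin=20):
    m=cv2.inRange(cv2.cvtColor(c["color"],cv2.COLOR_RGB2HSV),lo,hi)
    n,l,s,ce=cv2.connectedComponentsWithStats(m)
    return [(s[i,4],tuple(ce[i].round(1)),tuple(s[i,:4])) for i in range(1,n) if s[i,4]>=amin]
E
python3 - <<'E'
from h import *
c=dict(np.load("top.npz"));np.set_printoptions(precision=4,suppress=True)
R,t=pose(c);print("cam",-R.T@t, "tcp px",proj(c,[.198,-.486,.218]),"base",proj(c,[0,0,0]))
for k,lo,hi in(("yellow",(20,120,120),(32,255,255)),("teal",(80,120,60),(100,255,255)),("black",(0,0,0),(180,140,50)),("blue",(105,100,50),(125,255,255)),("bone",(10,10,200),(35,90,255))):
    for b in blobs(c,lo,hi,60):print(k,b,ray(c,*b[1],0),ray(c,*b[1],.055), c["depth"][int(b[1][1]),int(b[1][0])])
im=c["color"][150:300,60:220,::-1]
cv2.imwrite("pics/crop.png",cv2.resize(im,None,fx=5,fy=4*1.0,interpolation=cv2.INTER_CUBIC)) if 0 else cv2.imwrite("pics/crop.png",cv2.resize(im,None,fx=4,fy=4,interpolation=cv2.INTER_CUBIC))
E
```

```text
cam [ 0.4941 -0.1321  0.9503] tcp px (np.float64(507.3368631489665), np.float64(460.71157813486457)) base (np.float64(196.5332209452963), np.float64(518.9892537560116))
yellow (np.int32(440), (np.float64(436.0), np.float64(243.5)), (np.int32(424), np.int32(232), np.int32(26), np.int32(25))) [ 0.5231 -0.4632  0.    ] [ 0.5215 -0.444   0.055 ] 0.9096641
yellow (np.int32(244), (np.float64(132.5), np.float64(269.8)), (np.int32(125), np.int32(261), np.int32(16), np.int32(19))) [0.4624 0.1416 0.    ] [0.4642 0.1257 0.055 ] 0.8840796
yellow (np.int32(200), (np.float64(145.4), np.float64(397.7)), (np.int32(118), np.int32(391), np.int32(54), np.int32(13))) [0.2186 0.1054 0.    ] [0.2345 0.0917 0.055 ] 0.6703679
yellow (np.int32(155), (np.float64(161.4), np.float64(410.2)), (np.int32(134), np.int32(405), np.int32(56), np.int32(15))) [0.1958 0.0737 0.    ] [0.213  0.0618 0.055 ] 0.62896234
teal (np.int32(2992), (np.float64(331.7), np.float64(255.3)), (np.int32(301), np.int32(225), np.int32(62), np.int32(62))) [ 0.4966 -0.2536  0.    ] [ 0.4965 -0.2465  0.055 ] 0.9409293
black (np.int32(206), (n
[... 1262 characters left out ...]
(508), (np.float64(534.9), np.float64(203.1)), (np.int32(516), np.int32(154), np.int32(40), np.int32(98))) [ 0.6079 -0.6666  0.    ] [ 0.6013 -0.6356  0.055 ] 0.9322143
bone (np.int32(97), (np.float64(181.0), np.float64(174.0)), (np.int32(176), np.int32(169), np.int32(11), np.int32(11))) [0.6561 0.0525 0.    ] [0.6467 0.0419 0.055 ] 0.88231564
bone (np.int32(101), (np.float64(184.2), np.float64(193.4)), (np.int32(179), np.int32(188), np.int32(12), np.int32(12))) [0.6166 0.0447 0.    ] [0.6095 0.0345 0.055 ] 0.8789546
bone (np.int32(753), (np.float64(143.6), np.float64(407.8)), (np.int32(105), np.int32(393), np.int32(85), np.int32(27))) [0.1998 0.1081 0.    ] [0.2169 0.0942 0.055 ] 0.65114784
```

View pics/crop.png

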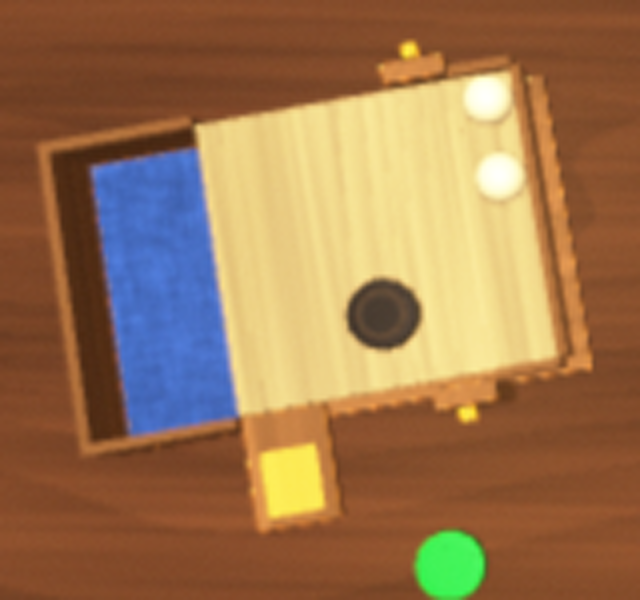

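Run:
```python
from h import *
c=dict(np.load("top.npz"));s=dict(np.load("scene.npz"));np.set_printoptions(precision=4,suppress=True)
a=ray(c,60+195/4,150+123/4,.055);b=ray(c,60+238/4,150+415/4,.055)
d=a-b;print("front edge",a,b,np.linalg.norm(d),np.degrees(np.arctan2(d[1],d[0])))
print("checker",ray(c,60+384/4,150+314/4,.065))
# dark blobs, local
for cc,rois in((c,((140,212,172,244),(290,158,314,182))),(s,((368,212,392,230),(216,238,238,255)))):
  g=cv2.cvtColor(cc["color"],cv2.COLOR_RGB2HSV)
  for (x0,y0,x1,y1),z in zip(rois,(.060,.005)):
    m=(g[y0:y1,x0:x1,2]<75).astype(np.uint8);n,l,st,ce=cv2.connectedComponentsWithStats(m);i=1+st[1:,4].argmax()
    print("dark",st[i],ce[i]+[x0,y0],ray(cc,*(ce[i]+[x0,y0]),z))
for b in blobs(s,(20,120,120),(32,255,255),60):print("pad scene",b[:2],ray(s,*b[1],.055))
for b in blobs(s,(80,120,60),(100,255,255),300):print("dish scene",b,ray(s,b[2][0]+b[2][2]/2-.5,b[2][1]+b[2][3]/2,.025))
print("dish top rim", ray(c,331.5,255.5,.03))
```

```text
front edge [0.6315 0.1786 0.055 ] [0.4937 0.1514 0.055 ] 0.1404918835784938 11.168577753814438
checker [0.5414 0.0827 0.065 ]
dark [11 13  6  7 21] [153.4286 228.1429] [0.5423 0.0888 0.06  ]
dark [ 4 14 11  7 19] [298.7895 176.2632] [ 0.6545 -0.1861  0.005 ]
dark [  4   3  16  13 165] [379.5576 221.1455] [0.542  0.0845 0.06  ]
dark [  2   2  17  15 209] [226.1962 246.7703] [ 0.6662 -0.1907  0.005 ]
pad scene (np.int32(397), (np.float64(149.2), np.float64(171.7))) [ 0.5637 -0.4221  0.055 ]
pad scene (np.int32(138), (np.float64(408.0), np.float64(203.2))) [0.4634 0.1252 0.055 ]
dish scene (np.int32(1523), (np.float64(234.8), np.float64(182.3)), (np.int32(208), np.int32(165), np.int32(54), np.int32(37))) [ 0.5006 -0.2477  0.025 ]
dish top rim [ 0.4961 -0.2494  0.03  ]
```

Request:
move_arm --moves '[{"delta_pos": [0.266,0.611,0],"twist": [0,0,-0.19],"jaw": 255},{"delta_pos": [0.266,0.611,0],"twist": [0,0,-0.19],"jaw": 255},{"delta_pos": [0.266,0.611,0],"twist": [0,0,-0.19],"jaw": 255},{"delta_pos": [0.266,0.611,0],"twist": [0,0,-0.19],"jaw": 255},{"delta_pos": [0.266,0.611,0],"twist": [0,0,-0.19],"jaw": 255},{"delta_pos": [0.266,0.611,0],"twist": [0,0,-0.19],"jaw": 255},{"delta_pos": [0.266,0.611,0],"twist": [0,0,-0.19],"jaw": 255},{"delta_pos": [0.266,0.611,0],"twist": [0,0,-0.19],"jaw": 255},{"delta_pos": [0.266,0.611,0],"twist": [0,0,-0.19],"jaw": 255},{"delta_pos": [0.266,0.611,0],"twist": [0,0,-0.19],"jaw": 255},{"delta_pos": [0.266,0.611,0],"twist": [0,0,-0.19],"jaw": 255},{"delta_pos": [0.266,0.611,0],"twist": [0,0,-0.19],"jaw": 255},{"delta_pos": [0.266,0.611,0],"twist": [0,0,-0.19],"jaw": 255},{"delta_pos": [0.266,0.611,0],"twist": [0,0,-0.19],"jaw": 255},{"delta_pos": [0.266,0.611,0],"twist": [0,0,-0.19],"jaw": 255},{"delta_pos": [0.266,0.611,-0.04],"twist": [0,0,-0.19],"jaw": 255},{"delta_pos": [0.266,0.611,-0.08],"twist": [0,0,-0.19],"jaw": 255},{"delta_pos": [0.266,0.611,-0.1],"twist": [0,0,-0.19],"jaw": 255},{"delta_pos": [0.266,0.611,-0.1],"twist": [0,0,-0.19],"jaw": 255},{"delta_pos": [0.266,0.611,-0.1],"twist": [0,0,-0.19],"jaw": 255}]'

```text
clock: 2.1
tool_pos: [0.4638, 0.1238, 0.119]
eef_rot: [0.995, 0.097, 0.0, 0.0]
force: [1.1, -0.0, 0.2]
opening: 0.0003
gripper_force: 0.0
```

Request:
move_arm --moves '[{"delta_pos": [0,0.002,-0.03],"twist": [0,0,0],"jaw": 255},{"delta_pos": [0,0.002,-0.043],"twist": [0,0,0],"jaw": 255},{"delta_pos": [0,0.002,-0.047],"twist": [0,0,0],"jaw": 255},{"delta_pos": [0,0.002,-0.05],"twist": [0,0,0],"jaw": 255},{"delta_pos": [0,0.002,-0.053],"twist": [0,0,0],"jaw": 255},{"delta_pos": [0,0.002,-0.056],"twist": [0,0,0],"jaw": 255},{"delta_pos": [0,0.002,-0.059],"twist": [0,0,0],"jaw": 255},{"delta_pos": [0,0.002,-0.062],"twist": [0,0,0],"jaw": 255},{"delta_pos": [0,0.002,-0.064],"twist": [0,0,0],"jaw": 255},{"delta_pos": [0,0.002,-0.064],"twist": [0,0,0],"jaw": 255}]'

```text
clock: 3.1
tool_pos: [0.4634, 0.1266, 0.0539]
eef_rot: [0.995, 0.098, -0.0, -0.0]
force: [0.1, -0.2, -0.3]
opening: 0.0009
gripper_force: 0.0
```

Run:
```python
from rig import bot,eyes
import cv2,numpy as np
o=bot.get_obs();print(o["force"],o["tool_pos"],o["ft_torque"])
c=eyes.read_camera("scene");np.savez("scene2.npz",**c)
a=cv2.resize(c["color"][150:310,300:500,::-1],None,fx=3,fy=3,interpolation=cv2.INTER_CUBIC)
cv2.imwrite("pics/press.png",a)
```

```text
[ 0.05177373 -0.22082293 -0.31150724] [0.46342617 0.12657589 0.05386711] [-0.03942261  0.01770654 -0.00365131]
```

View pics/press.png

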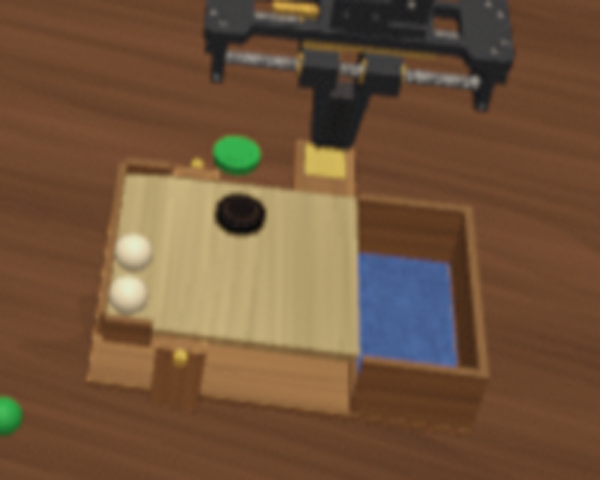

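Run:
```python
from h import *
np.set_printoptions(precision=4,suppress=True)
t=dict(np.load("top.npz"));s=dict(np.load("scene.npz"));s2=dict(np.load("scene2.npz"))
def pt(c,u,v):
    R,tt=pose(c);z=float(c["depth"][int(round(v)),int(round(u))]);return R.T@(np.array([(u-c["cx"])/c["fx"]*z,(v-c["cy"])/c["fy"]*z,z])-tt)
print("pad",pt(t,132,270),pt(s,408,203),pt(s2,408,205),"table",pt(t,172,330),pt(s,300,320))
print("board",pt(t,150,200),pt(s,380,250),"checker",pt(t,156,228),pt(s,380,221))
for u,v in((411,190),(412,195),(412,192),(410,197)):print(u,v,pt(s2,u,v))
print(proj(s2,[.463,.127,.037]),proj(s2,[.463,.127,.054]))
```

```text
pad [0.464  0.1257 0.0581] [0.462  0.1251 0.0544] [0.4674 0.1262 0.0537] table [ 0.3461  0.0599 -0.0042] [ 0.7756  0.005  -0.0016]
board [0.5962 0.0995 0.0522] [0.6114 0.1027 0.0535] checker [0.5425 0.0835 0.0619] [0.5449 0.0857 0.0634]
411 190 [0.4647 0.1259 0.0913]
412 195 [0.4734 0.1303 0.0865]
412 192 [0.4737 0.1291 0.0941]
410 197 [0.4742 0.1273 0.081 ]
(np.float64(407.55107919242107), np.float64(209.86358083280498)) (np.float64(408.83292111798914), np.float64(203.6621865498142))
```

Run:
```python
from rig import bot,eyes
from h import *
for i in range(2):
    c=eyes.read_camera("scene");s=dict(np.load("scene2.npz"))
    print(np.abs(c["color"].astype(int)-s["color"]).sum(2)[150:310,300:500].max())
o=bot.get_obs();print(o)
a=[cv2.resize(c["color"][150:310,300:500,::-1],None,fx=2,fy=2)]
w=eyes.read_camera("wrist");np.savez("w2.npz",**w);print(w["rvec"],w["tvec"],w["fx"])
a.append(cv2.resize(w["color"][:,:,::-1],(400,300)))
a[1]=cv2.copyMakeBorder(a[1],0,20,0,0,cv2.BORDER_CONSTANT)
cv2.imwrite("pics/p2.png",np.hstack(a))
```

```text
68
89
{'clock': 3.25, 'joint_pos': array([2.21295674e-02, 4.23239532e-01, 1.82242143e+00, 3.50895078e-05,
       8.95796877e-01, 1.39708727e+00]), 'dq': array([ 5.64895158e-04, -1.49114696e-04,  3.65604708e-04,  6.60732157e-04,
        1.53954657e-05, -6.91281182e-04]), 'tau': array([-2.91776472e-03, -3.91107810e+01, -1.92003876e+01,  2.17459502e-02,
       -7.31407595e-02, -1.12119415e-04]), 'tool_pos': array([0.46360954, 0.12659699, 0.05419333]), 'eef_rot': array([ 9.95210803e-01,  9.77519966e-02,  6.82526426e-05, -8.55471467e-06]), 'force': array([ 0.07646628,  0.22345857, -0.13722843]), 'ft_torque': array([-0.01074598, -0.02202368,  0.00030441]), 'gripper_force': 0.0, 'opening': 0.0006006006018334679}
[-2.2314153   1.83078651  0.28698947] [0.03326911 0.46425137 0.38096354] 325.19226210127806
```

View pics/p2.png

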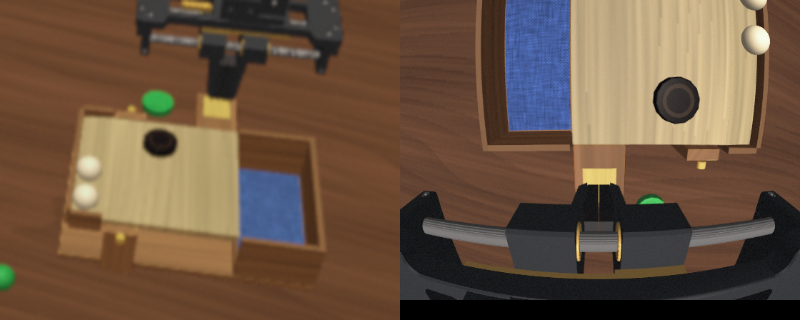

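The scene view puts the fingertips at about (411,197), still roughly 15 mm above the brass plate at (408,203). The board is level and the force is zero, so I'll lower in small steps and watch the force.

Request:
move_arm --moves '[{"delta_pos": [0,0,-0.004],"twist": [0,0,0],"jaw": 255},{"delta_pos": [0,0,-0.008],"twist": [0,0,0],"jaw": 255},{"delta_pos": [0,0,-0.012],"twist": [0,0,0],"jaw": 255}]'

```text
clock: 3.6
tool_pos: [0.4634, 0.1266, 0.0417]
eef_rot: [0.995, 0.098, -0.0, -0.0]
force: [-0.2, -0.5, -0.7]
opening: 0.0003
gripper_force: 0.0
```

Request:
move_arm --moves '[{"delta_pos": [0,0,-0.003],"twist": [0,0,0],"jaw": 255},{"delta_pos": [0,0,-0.006],"twist": [0,0,0],"jaw": 255},{"delta_pos": [0,0,-0.006],"twist": [0,0,0],"jaw": 255}]'

```text
clock: 3.9
tool_pos: [0.4633, 0.1266, 0.0357]
eef_rot: [0.995, 0.098, -0.0, -0.0]
force: [-0.5, 0.1, 0.3]
opening: 0.0006
gripper_force: 0.0
```

Run:
```python
from rig import bot,eyes
from h import *
np.set_printoptions(precision=4,suppress=True)
o=bot.get_obs();print(o["force"],o["tool_pos"])
c=eyes.read_camera("scene");np.savez("s3.npz",**c)
t=eyes.read_camera("top");np.savez("t3.npz",**t)
a=[cv2.resize(x,(400,400),interpolation=cv2.INTER_CUBIC) for x in (c["color"][150:250,340:440,::-1],t["color"][190:310,80:200,::-1])]
cv2.imwrite("pics/p3.png",np.hstack(a))
```

```text
[-0.525   0.084   0.3204] [0.4633 0.1266 0.0357]
```

View pics/p3.png

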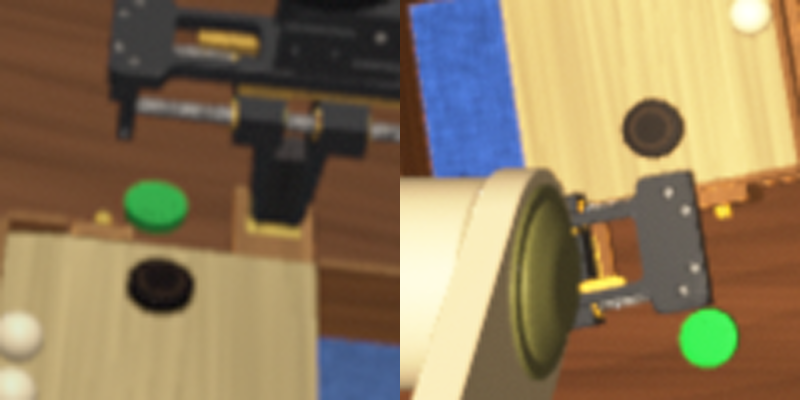

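The tips at about (409,206) are now almost on the brass plate. The reported tool height doesn't match the stated tip offset, so I'll go by contact force.

Request:
move_arm --moves '[{"delta_pos": [0,0,-0.003],"twist": [0,0,0],"jaw": 255},{"delta_pos": [0,0,-0.005],"twist": [0,0,0],"jaw": 255},{"delta_pos": [0,0,-0.005],"twist": [0,0,0],"jaw": 255}]'

```text
clock: 4.3
tool_pos: [0.4639, 0.1267, 0.0312]
eef_rot: [0.995, 0.098, 0.0, -0.0]
force: [0.5, 1.3, 4.0]
opening: 0.0007
gripper_force: 1.9
```

Request:
move_arm --moves '[{"delta_pos": [0,0,-0.003],"twist": [0,0,0],"jaw": 255},{"delta_pos": [0,0,-0.006],"twist": [0,0,0],"jaw": 255},{"delta_pos": [0,0,-0.009],"twist": [0,0,0],"jaw": 255},{"delta_pos": [0,0,-0.011],"twist": [0,0,0],"jaw": 255}]'

```text
clock: 4.7
tool_pos: [0.464, 0.1262, 0.0204]
eef_rot: [0.995, 0.098, 0.001, 0.0]
force: [-0.4, -3.1, 6.9]
opening: 0.0005
gripper_force: 3.2
```

Request:
move_arm --moves '[{"delta_pos": [0,0,-0.002],"twist": [0,0,0],"jaw": 255},{"delta_pos": [0,0,-0.004],"twist": [0,0,0],"jaw": 255},{"delta_pos": [0,0,-0.006],"twist": [0,0,0],"jaw": 255},{"delta_pos": [0,0,-0.006],"twist": [0,0,0],"jaw": 255}]'

```text
clock: 5.1
tool_pos: [0.4642, 0.126, 0.0145]
eef_rot: [0.995, 0.098, 0.001, 0.001]
force: [-0.6, -3.7, 7.8]
opening: 0.0006
gripper_force: 3.0
```

Run:
```python
from rig import bot,eyes
from h import *
c=eyes.read_camera("scene")
for b in blobs(c,(10,10,170),(35,110,255),20):
    if 300<b[1][0]<480 and 180<b[1][1]<300: print("bone",b)
cv2.imwrite("pics/p4.png",cv2.resize(c["color"][150:310,300:500,::-1],None,fx=3,fy=3,interpolation=cv2.INTER_CUBIC))
```

```text
bone (np.int32(3422), (np.float64(378.1), np.float64(240.8)), (np.int32(339), np.int32(205), np.int32(77), np.int32(72)))
```

View pics/p4.png

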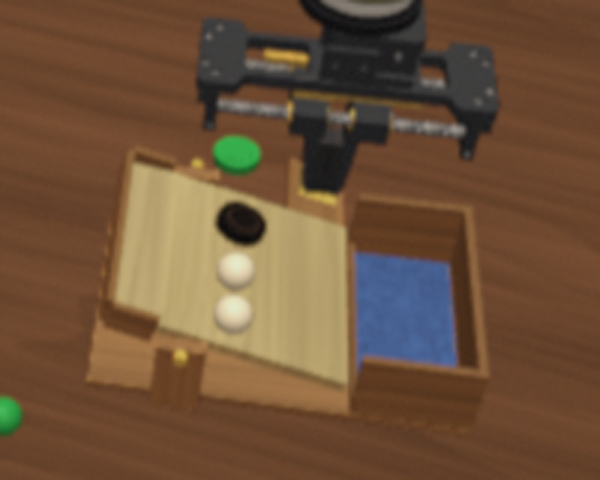

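The board is tilted, the balls are mid-board at crop (235,270) and (233,313), and the checker is staying put. I'll hold this.

Request:
move_arm --moves '[{"delta_pos": [0,0,-0.001],"twist": [0,0,0],"jaw": 255},{"delta_pos": [0,0,-0.001],"twist": [0,0,0],"jaw": 255},{"delta_pos": [0,0,-0.001],"twist": [0,0,0],"jaw": 255},{"delta_pos": [0,0,-0.001],"twist": [0,0,0],"jaw": 255},{"delta_pos": [0,0,-0.001],"twist": [0,0,0],"jaw": 255},{"delta_pos": [0,0,-0.001],"twist": [0,0,0],"jaw": 255},{"delta_pos": [0,0,-0.001],"twist": [0,0,0],"jaw": 255},{"delta_pos": [0,0,-0.001],"twist": [0,0,0],"jaw": 255},{"delta_pos": [0,0,-0.001],"twist": [0,0,0],"jaw": 255},{"delta_pos": [0,0,-0.001],"twist": [0,0,0],"jaw": 255}]'

```text
clock: 6.15
tool_pos: [0.4642, 0.1261, 0.0137]
eef_rot: [0.995, 0.098, 0.001, 0.001]
force: [-0.1, -3.7, 7.7]
opening: 0.0002
gripper_force: 3.2
```

Run:
```python
from rig import bot,eyes
from h import *
c=eyes.read_camera("scene")
for b in blobs(c,(10,10,150),(35,110,255),20):
    if 300<b[1][0]<480 and 180<b[1][1]<300: print("bone",b)
cv2.imwrite("pics/p5.png",cv2.resize(c["color"][150:310,300:500,::-1],None,fx=3,fy=3,interpolation=cv2.INTER_CUBIC))
```

```text
bone (np.int32(3508), (np.float64(378.1), np.float64(241.1)), (np.int32(339), np.int32(205), np.int32(76), np.int32(73)))
bone (np.int32(115), (np.float64(447.1), np.float64(263.5)), (np.int32(441), np.int32(258), np.int32(13), np.int32(12)))
```

View pics/p5.png

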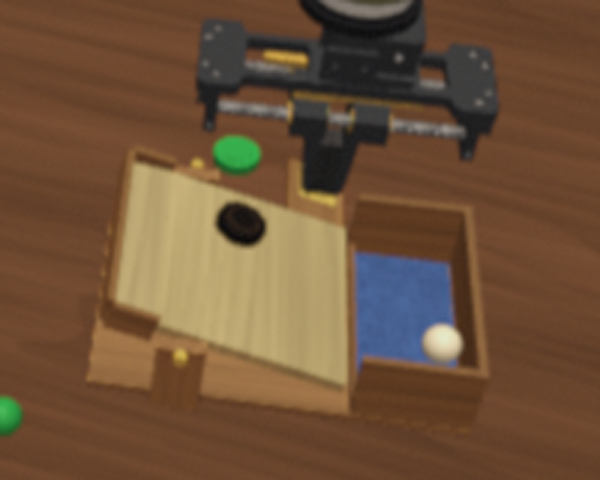

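One ball is in the trough at crop (442,342). The other is probably hidden behind the near wall, so I'll check from the top camera.

Run:
```python
from rig import bot,eyes
from h import *
c=eyes.read_camera("top")
for b in blobs(c,(8,0,120),(40,130,255),15):
    if 60<b[1][0]<260 and 120<b[1][1]<320: print("bone",b)
```

```text
bone (np.int32(20295), (np.float64(77.2), np.float64(301.5)), (np.int32(0), np.int32(168), np.int32(195), np.int32(252)))
bone (np.int32(134), (np.float64(86.0), np.float64(196.3)), (np.int32(80), np.int32(190), np.int32(13), np.int32(13)))
bone (np.int32(128), (np.float64(88.8), np.float64(215.3)), (np.int32(83), np.int32(210), np.int32(13), np.int32(12)))
bone (np.int32(15), (np.float64(122.4), np.float64(273.2)), (np.int32(122), np.int32(269), np.int32(2), np.int32(9)))
bone (np.int32(42), (np.float64(150.4), np.float64(279.2)), (np.int32(142), np.int32(277), np.int32(17), np.int32(5)))
```

Request:
move_arm --moves '[{"delta_pos": [0,0,0.003],"twist": [0,0,0],"jaw": 255},{"delta_pos": [0,0,0.006],"twist": [0,0,0],"jaw": 255},{"delta_pos": [0,0,0.009],"twist": [0,0,0],"jaw": 255},{"delta_pos": [0,0,0.012],"twist": [0,0,0],"jaw": 255},{"delta_pos": [0,0,0.015],"twist": [0,0,0],"jaw": 255},{"delta_pos": [0,0,0.018],"twist": [0,0,0],"jaw": 255},{"delta_pos": [0,0,0.021],"twist": [0,0,0],"jaw": 255},{"delta_pos": [0,0,0.03],"twist": [0,0,0],"jaw": 255},{"delta_pos": [0,0,0.06],"twist": [0,0,0],"jaw": 255},{"delta_pos": [0,0,0.1],"twist": [0,0,0],"jaw": 255},{"delta_pos": [0.04,-0.02,0.1],"twist": [0,0,0],"jaw": 80},{"delta_pos": [0.078,-0.042,0.1],"twist": [0,0,0],"jaw": 80},{"delta_pos": [0.078,-0.042,0.1],"twist": [0,0,0],"jaw": 80},{"delta_pos": [0.078,-0.042,0.1],"twist": [0,0,0],"jaw": 80},{"delta_pos": [0.078,-0.042,0.1],"twist": [0,0,0],"jaw": 80},{"delta_pos": [0.078,-0.042,0.1],"twist": [0,0,0],"jaw": 80}]'

```text
clock: 7.85
tool_pos: [0.5407, 0.0851, 0.1132]
eef_rot: [0.995, 0.098, -0.0, -0.0]
force: [-0.1, 0.9, 0.3]
opening: 0.0467
gripper_force: 0.0
```

Run:
```python
from rig import bot,eyes
from h import *
np.set_printoptions(precision=4,suppress=True)
c=eyes.read_camera("scene");w=eyes.read_camera("wrist");o=bot.get_obs()
R,t=pose(w);print("wrist cam at",-R.T@t,"tool",o["tool_pos"])
g=cv2.cvtColor(c["color"],cv2.COLOR_RGB2HSV)
x0,y0,x1,y1=366,208,394,236
m=(g[y0:y1,x0:x1,2]<75).astype(np.uint8);n,l,st,ce=cv2.connectedComponentsWithStats(m)
for i in range(1,n):
  if st[i,4]>30: print(st[i],ray(c,*(ce[i]+[x0,y0]),.060))
def fpix(p):
    q=R@np.asarray(p,float)+t;r=np.linalg.norm(q[:2]);k=w["fx"]*np.arctan2(r,q[2])/r;return q[0]*k+w["cx"],q[1]*k+w["cy"]
print("checker predicted in wrist",fpix([.542,.0845,.065]),fpix(o["tool_pos"]))
im=np.ascontiguousarray(w["color"][:,:,::-1]);cv2.circle(im,tuple(int(v) for v in fpix([.542,.0845,.065])),3,(0,0,255),-1)
a=cv2.resize(c["color"][150:300,310:460,::-1],(420,420));cv2.imwrite("pics/p6.png",cv2.resize(np.hstack([im,a]),(800,343)))
```

```text
wrist cam at [0.6188 0.1005 0.2792] tool [0.541  0.085  0.1133]
[  6   7  16  13 164] [0.5421 0.0846 0.06  ]
checker predicted in wrist (np.float64(278.49489267757474), np.float64(225.62266588712995)) (np.float64(277.4545400615479), np.float64(256.432321644787))
```

View pics/p6.png

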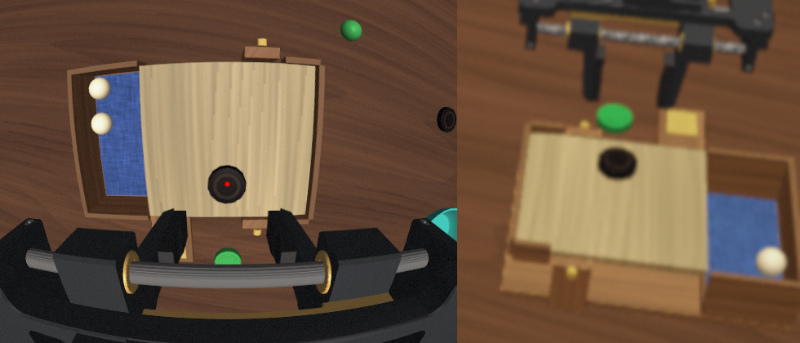

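The scene view confirms the tips, midpoint (386,194), sit above the checker at (380,221). Both balls are in the trough, at wrist-view (98,88) and (101,124), and the red dot lands on the checker's centre. The black checker on the board is the target: the green disc doesn't match the description, and the spare lies off the board.

Request:
move_arm --moves '[{"delta_pos": [0.001,0,-0.03],"twist": [0,0,0],"jaw": 80},{"delta_pos": [0.001,0,-0.055],"twist": [0,0,0],"jaw": 80},{"delta_pos": [0.001,0,-0.068],"twist": [0,0,0],"jaw": 80},{"delta_pos": [0.001,0,-0.073],"twist": [0,0,0],"jaw": 80},{"delta_pos": [0.001,0,-0.0755],"twist": [0,0,0],"jaw": 80},{"delta_pos": [0.001,0,-0.0755],"twist": [0,0,0],"jaw": 80}]'

```text
clock: 8.55
tool_pos: [0.5429, 0.0846, 0.0383]
eef_rot: [0.995, 0.098, 0.001, 0.0]
force: [-0.0, -0.7, 0.0]
opening: 0.0602
gripper_force: 0.0
```

Request:
move_arm --moves '[{"delta_pos": [0,0,-0.001],"twist": [0,0,0],"jaw": 255},{"delta_pos": [0,0,-0.001],"twist": [0,0,0],"jaw": 255},{"delta_pos": [0,0,-0.001],"twist": [0,0,0],"jaw": 255},{"delta_pos": [0,0,-0.001],"twist": [0,0,0],"jaw": 255},{"delta_pos": [0,0,-0.001],"twist": [0,0,0],"jaw": 255},{"delta_pos": [0,0,-0.001],"twist": [0,0,0],"jaw": 255},{"delta_pos": [0,0,-0.001],"twist": [0,0,0],"jaw": 255},{"delta_pos": [0,0,-0.001],"twist": [0,0,0],"jaw": 255}]' --grip_force 15

```text
clock: 9.35
tool_pos: [0.5427, 0.0846, 0.0369]
eef_rot: [0.995, 0.098, 0.0, 0.0]
force: [-0.4, -0.1, 4.3]
opening: 0.0332
gripper_force: 15.0
```

Request:
move_arm --moves '[{"delta_pos": [0,0,0.02],"twist": [0,0,0],"jaw": 255},{"delta_pos": [0,0,0.06],"twist": [0,0,0],"jaw": 255},{"delta_pos": [0,0,0.09],"twist": [0,0,0],"jaw": 255},{"delta_pos": [-0.006,-0.045,0.09],"twist": [0,0,0],"jaw": 255},{"delta_pos": [-0.012,-0.09,0.09],"twist": [0,0,0],"jaw": 255},{"delta_pos": [-0.018,-0.135,0.09],"twist": [0,0,0],"jaw": 255},{"delta_pos": [-0.024,-0.18,0.09],"twist": [0,0,0],"jaw": 255},{"delta_pos": [-0.03,-0.225,0.09],"twist": [0,0,0],"jaw": 255},{"delta_pos": [-0.037,-0.27,0.09],"twist": [0,0,0],"jaw": 255},{"delta_pos": [-0.042,-0.31,0.09],"twist": [0,0,0],"jaw": 255},{"delta_pos": [-0.046,-0.334,0.08],"twist": [0,0,0],"jaw": 255},{"delta_pos": [-0.046,-0.334,0.06],"twist": [0,0,0],"jaw": 255},{"delta_pos": [-0.046,-0.334,0.05],"twist": [0,0,0],"jaw": 255},{"delta_pos": [-0.046,-0.334,0.05],"twist": [0,0,0],"jaw": 255}]'

```text
clock: 10.75
tool_pos: [0.4959, -0.2486, 0.0852]
eef_rot: [0.995, 0.098, -0.001, -0.001]
force: [0.3, 0.4, 0.4]
opening: 0.0332
gripper_force: 15.0
```

Run:
```python
from rig import bot,eyes
from h import *
np.set_printoptions(precision=4,suppress=True)
w=eyes.read_camera("wrist");c=eyes.read_camera("scene");o=bot.get_obs();print(o["tool_pos"],o["opening"])
R,t=pose(w)
for b in blobs(w,(80,120,60),(100,255,255),200):print("teal wrist",b)
def fpix(p):
    q=R@np.asarray(p,float)+t;r=np.linalg.norm(q[:2]);k=w["fx"]*np.arctan2(r,q[2])/r;return int(q[0]*k+w["cx"]),int(q[1]*k+w["cy"])
im=np.ascontiguousarray(w["color"][:,:,::-1])
for a in np.linspace(0,6.28,40):cv2.circle(im,fpix([.497+.06*np.cos(a),-.249+.06*np.sin(a),.03]),1,(0,0,255),-1)
a=cv2.resize(c["color"][100:250,160:310,::-1],(420,420));cv2.imwrite("pics/p7.png",cv2.resize(np.hstack([im,a]),(800,343)))
```

```text
[ 0.4969 -0.249   0.087 ] 0.03320473575275645
teal wrist (np.int32(15294), (np.float64(279.1), np.float64(206.1)), (np.int32(199), np.int32(144), np.int32(161), np.int32(128)))
```

View pics/p7.png

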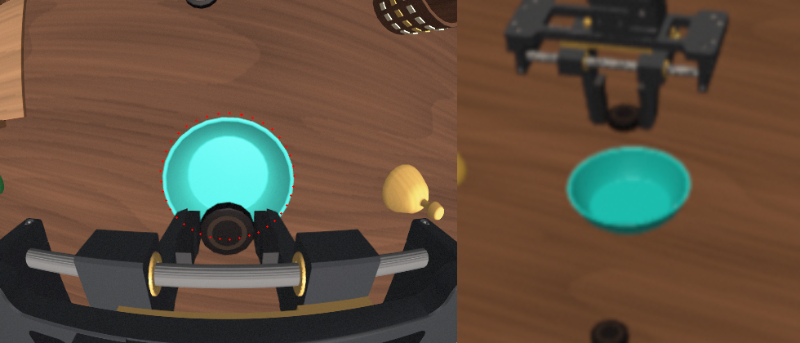

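The checker is held, and the dish rim matches the predicted circle, with the dish centred under the grasp. I'll lower it in.

Request:
move_arm --moves '[{"delta_pos": [0,0,-0.03],"twist": [0,0,0],"jaw": 255},{"delta_pos": [0,0,-0.055],"twist": [0,0,0],"jaw": 255},{"delta_pos": [0,0,-0.075],"twist": [0,0,0],"jaw": 255},{"delta_pos": [0,0,-0.088],"twist": [0,0,0],"jaw": 255},{"delta_pos": [0,0,-0.094],"twist": [0,0,0],"jaw": 255},{"delta_pos": [0,0,-0.097],"twist": [0,0,0],"jaw": 255},{"delta_pos": [0,0,-0.097],"twist": [0,0,0],"jaw": 255}]'

```text
clock: 11.55
tool_pos: [0.4969, -0.2496, -0.0098]
eef_rot: [0.995, 0.098, 0.0, 0.0]
force: [-0.1, 0.8, 0.0]
opening: 0.0334
gripper_force: 15.0
```

Request:
move_arm --moves '[{"delta_pos": [0,0,-0.002],"twist": [0,0,0],"jaw": 255},{"delta_pos": [0,0,-0.003],"twist": [0,0,0],"jaw": 255},{"delta_pos": [0,0,-0.004],"twist": [0,0,0],"jaw": 255}]'

```text
clock: 11.85
tool_pos: [0.4969, -0.2496, -0.0133]
eef_rot: [0.995, 0.098, 0.0, 0.0]
force: [-4.6, 3.2, 17.1]
opening: 0.0333
gripper_force: 15.0
```

Request:
move_arm --moves '[{"delta_pos": [0,0,0.001],"twist": [0,0,0],"jaw": 255},{"delta_pos": [0,0,0.001],"twist": [0,0,0],"jaw": 142},{"delta_pos": [0,0,0.001],"twist": [0,0,0],"jaw": 142},{"delta_pos": [0,0,0.001],"twist": [0,0,0],"jaw": 142},{"delta_pos": [0,0,0.001],"twist": [0,0,0],"jaw": 142},{"delta_pos": [0,0,0.004],"twist": [0,0,0],"jaw": 142},{"delta_pos": [0,0,0.01],"twist": [0,0,0],"jaw": 142},{"delta_pos": [0,0,0.03],"twist": [0,0,0],"jaw": 142},{"delta_pos": [0,0,0.07],"twist": [0,0,0],"jaw": 142},{"delta_pos": [0,0,0.12],"twist": [0,0,0],"jaw": 142},{"delta_pos": [0,0,0.16],"twist": [0,0,0],"jaw": 142},{"delta_pos": [0,0,0.16],"twist": [0,0,0],"jaw": 142}]'

```text
clock: 13.05
tool_pos: [0.4985, -0.2509, 0.1517]
eef_rot: [0.995, 0.098, 0.004, 0.004]
force: [0.0, -1.2, -0.2]
opening: 0.0392
gripper_force: 0.0
```

Run:
```python
from rig import bot,eyes
from h import *
np.set_printoptions(precision=4,suppress=True)
c=eyes.read_camera("scene");o=bot.get_obs();print(o["tool_pos"],o["opening"],o["force"])
for b in blobs(c,(80,120,60),(100,255,255),300):print("dish",b[2])
w=eyes.read_camera("wrist")
cv2.imwrite("pics/p8.png",cv2.resize(np.hstack([c["color"],w["color"]])[:,:,::-1],(800,300)))
```

```text
[ 0.4974 -0.2501  0.1484] 0.03920585788348303 [ 0.8277 -0.1964 -1.2376]
dish (np.int32(208), np.int32(165), np.int32(54), np.int32(37))
```

View pics/p8.png

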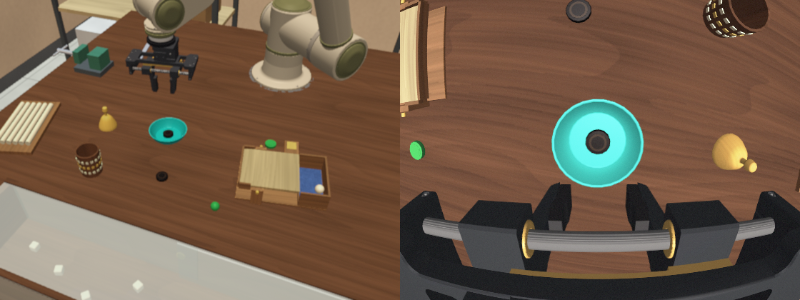

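The checker lies flat in the middle of the dish at wrist-view (598,141). The dish's bounding box in the image hasn't changed, and everything else is in place.

```bash
python3 -c "
from rig import order
print(order.hand_in())"
```

```text
the job is handed in; nothing more can be done
None
```

I handed the job in at about 13 s of the 45 s allowed: both bone balls are in the catch trough, and the ebony checker was lowered into the turquoise dish and lies flat at its centre, with the dish, spare checker, cup and bell still in place.

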